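# Push out the locked battery tray of a kitchen scale with the release pin

### The job

Take the release pin from its wooden stand and open the child-proof battery tray of the kitchen scale: hold the recessed red button gently down with the pin's tip and, keeping it down, push the tray out to the scale's right until it locks in the open position. Then put the pin back upright in its stand, fully home. Use only the pin on the tray, never force a tray that is still locked or ram the button to its bottom, and leave the other things as they are.

Things in the scene. Friction and masses are not known exactly. Their poses are not given: they have to be found in the camera images.
- scale: White kitchen scale, 170 (x) x 180 (y) x 56 mm, fixed. Origin: centre of its underside; z up. Its front (console, 49 mm high, nearest the robot) faces its own -x, its right is its own -y. A window in the console top (scale frame x -76 to -30, y -40 to +38 mm) shows the grey tray, deck 43 mm above the worktop. Behind is the round weighing plate, 100 mm wide, 56 mm high.
- hole (a point): Centre of the mouth of the release hole in the tray deck (ringed orange), 43 mm above the worktop; moves with the tray. Shut, it is at (-53, +20, +43) mm in the scale frame. Round, 14 mm wide, walls 18 mm deep; the red button lies inside. Pushed sideways, the pin bears on the hole wall (3.5 mm of play all round) and takes the tray along.
- button_low (a point): Point on the hole axis 12 mm below the deck, moves with the tray. The red button (11 mm wide) rests 4 to 12 mm below the deck: it differs from scale to scale, and must be felt. It goes straight down on a spring: 2 N at first touch, 0.7 N more per mm; 5 mm down (5.6 N) the tray is free, 8 mm down (7.7 N) is the hard bottom. A sideways load on the locked tray jams it.
- tray (a joint): How far the grey battery tray is out, in m: 0 shut, grows along the scale's own -y. Friction 2.5 N. With the button less than 5 mm down it has 2 mm of play, then is locked solid; teeth every 9 mm catch it again if the button is let up part-way. Past 0.038 the button can spring up behind the last tooth and the tray is locked open; end stop at 0.046. Aim for about 0.042.
- stand: Wooden stand of the pin, fixed: foot 64 x 64 x 8 mm, block 50 x 50 mm, top 64 mm above the worktop. Origin: centre of its underside, z up. Round vertical hole 12 mm wide through the block down to the foot, 8 mm above the worktop.
- seat (a point): Fixed point over the middle of the stand, 91.5 mm above the worktop: where the centre of the pin's handle is when the pin is fully home in the stand.
- pin: The loose release pin, about 50 g. Origin: its tip; z runs from the tip up to the handle. Steel shaft 7 mm thick, 55 mm from tip to handle; then a blue square handle 16 x 16 mm, 55 mm long, sides along the pin's x and y. In the stand the handle's lower end rests on top of the block, tip down.
- pin_center (a point): Centre of the pin's blue handle, 82.5 mm above the tip; 91.5 mm above the worktop when it stands in its stand. Grasp it here.
- mug: Loose white mug with grey dots, 82 x 114 x 91 mm, bystander; origin at the centre of its underside. It stands either to the left or to the right of the scale, the pin's stand on the other side.
- honey: Loose honey jar with a red lid, 65 mm wide, 100 mm high, bystander behind the right of the scale; origin at the centre of its underside.
- candle: Loose tea light, 38 mm wide, 15 mm high, bystander behind the left of the scale; origin at the centre of its underside.

How it is judged:
On the way, in this order (a step that is already met when the one before it is completed fails the run):
1. the pin is drawn from its stand (distance between pin_center and seat above 0.07 m), for 0.1 s.
2. the tray is on its way out, the pin bearing on it and its button (value of joint tray above 0.012 m and contact force between pin and tray above 2 N), for 0.05 s.
3. the tray is fully out (value of joint tray above 0.037 m), for 0.2 s.
At the end, for the whole second after the job is handed in: The tray is out by more than 37 mm (locked open); the pin stands released and at rest in its stand, its handle's centre within 8 mm of its seated place, upright within 0.12 rad (value of joint tray above 0.037 m and distance between pin_center and seat below 0.008 m and angle between pin's own z axis and vertical below 0.12 rad and linear speed of pin below 0.02 m/s and contact force between pin and tray below 0.1 N); the robot touches nothing.
It fails at once if the pin loads the tray and its button with more than 15 N (locked tray forced, or button rammed to its bottom) (contact force between pin and tray above 15 N).
It fails at once if the pin lets go of the tray part-way (between 8 and 34 mm out) (value of joint tray between 0.008 and 0.034 m and contact force between pin and tray below 0.3 N).
It fails at once if the gripper or arm touches the tray (contact force between any of the fingers, the arm and tray above 1 N).
It fails at once if a bystander (mug, honey jar, tea light) is moved by more than 2 cm (distance of any of mug, honey, candle from where it was at the start of the episode above 0.02 m).
It also fails if it takes over 69 s, if anything falls off the work surface, if the arm or the gripper's body presses on something with over 40 N, if the wrist force passes 120 N, or if a joint passes its speed limit or range.

### The arm

A 6-joint arm with a two-finger parallel gripper is mounted at the origin on a cart in front of the work surface, level with it; the furniture and walls round the work are solid. World frame = base frame: x ahead of the robot, y to its left, z up, the work surface at z = 0. Lengths are in m, angles in rad, forces in N, time in s.
With the tool pointing down it reaches from about 0.25 to 0.8 m from the base axis. Payload 8.5 kg.
Tool frame: the origin (TCP) lies midway between the tips of the shut fingers; the grasp point (between the pads) lies 19 mm behind it; z points along the fingers, y is the direction in which the jaws open and shut (so a half turn about z gives the same grasp; the last joint's range is limited). The gripper opens to 85 mm and grips with 20 to 120 N. Pads are 22 mm wide; open, the fingers measure 114 mm over their backs; the gripper's body (76 mm by 85 mm) begins 54 mm behind the grasp point. The pads swing forward as they close: fully open they stand 13 mm farther back than shut.
Start: joints at [-1.266, 0.238, -0.013, 1.319, 0, 1.571], TCP at [0.158, -0.501, 0.231] pointing down, gripper open.
Joint ranges: [-2.66, 2.66], [-1.03, 1.9], [-1.14, 1.46], [-1.82, 2.27], [-1.45, 1.34], [-3.14, 3.14]. Speed limits (rad/s): [2.22, 2.22, 2.79, 3.14, 3.14, 3.14].

### API

Orientations are given as [roll, pitch, yaw] about the fixed x, y, z axes, in that order (R = Rz(yaw) Ry(pitch) Rx(roll)).
In Python, from bench import ctrl gives the robot as it stands. The module is installed in compiled form; this text tells all that it offers.
- The arm moves only by the tool jog_arm, never from a script. Its argument "increments" is one flat list of numbers, 6 for each row, row after row: the shift along the world's x, y, z in m, then the turn, a rotation vector about the world's x, y, z in rad. A call has 1 to 8 rows; each row shifts and turns the pose as measured when the row begins; what a row does not reach is not made up. A row lasts 1/12 s, in which the tool goes at most 41.7 mm and 7.16 degrees, less where a joint would pass 70% of its speed; a pose out of reach is approached as far as the arm can. A call with a gripper value outside its range is refused whole. "jaw" is the finger opening in m, from 0 to 0.0854, set as the call begins (left out, the last holds). The fingers move at their own pace and stop on an object; "force" is the grip in N (left out, the last holds). Time passes only in rows, so rows that do not move let the fingers close. It gives the time, the measured TCP pose, the force and the opening at its end, in the units of the state.
- ctrl.get_obs(): the state, without advancing time (a new reading comes with each control period).
- ctrl.get_image(name): name is "scene" or "top" or "wrist"; returns (picture, depth): 400x640x3 uint8, red, green, blue; 400x640 float32, m along the optical axis (not along the pixel's ray), 0 where there is no reading.
- ctrl.camera_info(name): a dict with "K" (3x3 intrinsics, pixels), "dist" ([k1, k2, p1, p2, k3] as OpenCV has them; the pictures are not rectified), "eye" and "attitude" of the camera in the world; the wrist camera has in their place "hand_eye" (4x4, takes a point from camera to tool coordinates, whose origin is the TCP and whose axes are the flange's). Camera axes: x right, y up, looking along -z (the intrinsics and any distortion apply to the point x, -y, -z); pixel columns grow to the right and rows downward; lengths in m; the calibration is good to about 2 mm. A picture is of the moment at which its call begins: read the wrist's pose just before it. camera_info takes no time and is no camera call.
- ctrl.hand_in(): hands the job in, once; it reports no verdict.
The state is a dict: "time_s": time; "joints": joint angles; "joint_velocities": joint speeds; "joint_efforts": joint torques, N m; "eef_pos": TCP position; "tool_rot": TCP orientation; "force": force on the tool from outside, world axes, zero at the start; "wrist_torque": the same for the moment, N m; "finger_gap": finger opening in m.
Only numpy, scipy, OpenCV 4.12 (cv2) and the standard library are available. Lean on these libraries where they do the work, as an engineer would, in place of code of your own. Each camera call takes 0.05 s, during which the arm holds its last target.

## Working session

There is one attempt and no reset: what is moved stays moved. The work goes in short steps, Python scripts to look and compute and a tool call to move; the robot and the scene stay as the last step left them, time stands still between calls to the robot, and variables do not carry over. Pictures are saved under pics/ and viewed, and the job is handed in when it is done.

Besides the shell and the picture viewer there is one more tool, called after "Emit:" as name(argument=value, ...) on one line, values as JSON. jog_arm: Moves the arm, as the interface text tells. Its arguments: {"type":"object","properties":{"increments":{"type":"array","items":{"type":"number"}},"jaw":{"type":"number"},"force":{"type":"number"}},"required":["increments"]}

```bash
mkdir -p pics; cat > h.py <<'E'
import numpy as np, cv2
from bench import ctrl
from scipy.spatial.transform import Rotation as R
def cam(name):
    i=ctrl.camera_info(name); return i
def save(name,fn):
    im,d=ctrl.get_image(name); cv2.imwrite(fn,im[:,:,::-1]); np.savez(fn[:-4]+'.npz',im=im,d=d); return im,d
E
python3 - <<'E'
from h import *
print(ctrl.get_obs())
for n in ['scene','top','wrist']:
    print(n,ctrl.camera_info(n))
for n in ['scene','top']:
    save(n,f'pics/{n}0.png')
E
```

```text
{'time_s': 0.0, 'joints': array([-1.26600897e+00,  2.38753448e-01, -1.42512539e-02,  1.31921793e+00,
       -1.18349184e-05,  1.57081031e+00]), 'joint_velocities': array([-0.00066397, -0.00045301,  0.00070336,  0.00056296, -0.0001504 ,
       -0.0009404 ]), 'joint_efforts': array([ 7.09088326e-04, -5.38777220e+01,  3.46441841e+01,  1.83715322e-02,
       -6.14391593e-05, -1.29721274e-07]), 'eef_pos': array([ 0.15741692, -0.50040042,  0.23069314]), 'tool_rot': array([-3.14016635e+00,  1.18548446e-05,  3.04773396e-01]), 'force': array([ 0.48221682,  0.6503925 , -1.47161493]), 'wrist_torque': array([ 0.00774685, -0.03564011,  0.00226827]), 'finger_gap': 0.08551842392730657}
scene {'K': array([[418.08521572,   0.        , 316.41710807],
       [  0.        , 418.08521572, 203.79601902],
       [  0.        ,   0.        ,   1.        ]]), 'dist': array([-0.1081305,  0.       ,  0.       ,  0.       ,  0.       ]), 'eye': array([ 0.11836531, -0.86027505,  0.65736227]), 'attitude': array([ 1.02790218,  0.01369034, -0.45273282])}
top {'K': array([[364.82976648,   0.        , 319.09434504],

[... 195 characters left out ...]
ray([0.45105215, 0.01423577, 0.96830311]), 'attitude': array([ 0.08070618, -0.03842874, -1.59787319])}
wrist {'K': array([[346.95537791,   0.        , 323.04131711],
       [  0.        , 346.95537791, 193.75057029],
       [  0.        ,   0.        ,   1.        ]]), 'dist': array([0.00648756, 0.        , 0.        , 0.        , 0.        ]), 'hand_eye': array([[-6.57692396e-05,  9.49622354e-01,  3.13396522e-01,
         8.14935012e-02],
       [ 9.99999995e-01,  8.44039189e-05, -4.58926881e-05,
        -7.64161287e-04],
       [-7.00326172e-05,  3.13396518e-01, -9.49622355e-01,
        -1.43301715e-01],
       [ 0.00000000e+00,  0.00000000e+00,  0.00000000e+00,
         1.00000000e+00]])}
```

View pics/scene0.png

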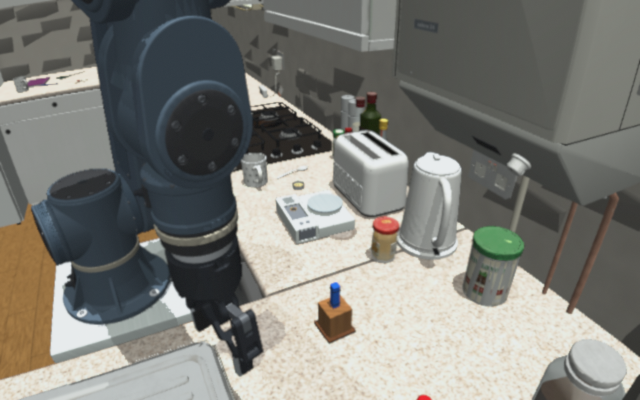

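View pics/top0.png

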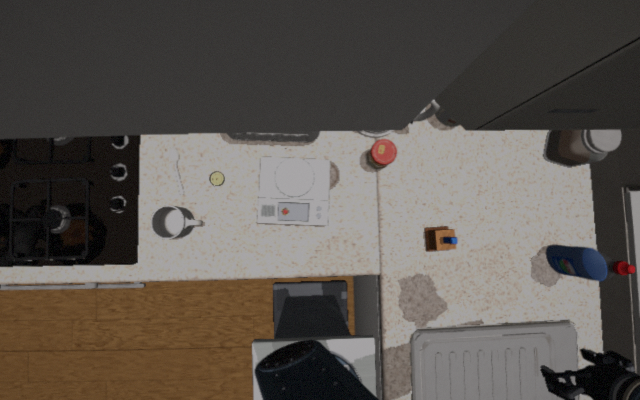

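The top view shows the scale around (293,190), its orange-ringed hole near (285,211), the stand at (440,238), the mug at (175,222), the honey jar at (383,152) and the tea light at (217,179). The next step is to measure these.

```bash
cat >> h.py <<'E'
def ray(name,uv,obs=None):
    i=ctrl.camera_info(name); uv=np.atleast_2d(np.float64(uv))
    n=cv2.undistortPoints(uv[:,None],i['K'],i['dist'])[:,0]
    d=np.c_[n[:,0],-n[:,1],-np.ones(len(n))]
    if name=='wrist':
        H=i['hand_eye']; Rt=R.from_euler('xyz',obs['tool_rot']).as_matrix()
        return obs['eef_pos']+Rt@H[:3,3], d@(Rt@H[:3,:3]).T
    return i['eye'], d@R.from_euler('xyz',i['attitude']).as_matrix().T
def onz(name,uv,z,obs=None):
    o,d=ray(name,uv,obs); return o+d*((z-o[2])/d[:,2])[:,None]
def px(name,P,obs=None):
    i=ctrl.camera_info(name);P=np.atleast_2d(P)
    if name=='wrist':
        H=i['hand_eye']; Rt=R.from_euler('xyz',obs['tool_rot']).as_matrix(); Rm=Rt@H[:3,:3]; o=obs['eef_pos']+Rt@H[:3,3]
    else: Rm=R.from_euler('xyz',i['attitude']).as_matrix(); o=i['eye']
    c=(P-o)@Rm; c=c*[1,-1,-1]
    return cv2.projectPoints(c[:,None],np.zeros(3),np.zeros(3),i['K'],i['dist'])[0][:,0]
E
python3 - <<'E'
from h import *
z=np.load('pics/top0.npz');im=z['im'];d=z['d']
# check depth: table
for uv in [(350,240),(293,178),(440,240),(284,211),(451,240)]:
    dd=d[uv[1],uv[0]]; o,r=ray('top',uv); print(uv,dd,o+r[0]*dd)
c=cv2.resize(im[145:235,240:350],None,fx=7,fy=6.5,interpolation=cv2.INTER_CUBIC)
cv2.imwrite('pics/top0c.png',c[:,:,::-1])
c=cv2.resize(im[215:265,410:480],None,fx=8,fy=8,interpolation=cv2.INTER_CUBIC)
cv2.imwrite('pics/top0s.png',c[:,:,::-1])
E
```

```text
(350, 240) 0.9646012 [ 0.40328874 -0.10357165  0.00080788]
(293, 178) 0.91624093 [0.56484934 0.04170564 0.05636407]
(440, 240) 0.9131384 [ 0.39915869 -0.3239322   0.06109918]
(284, 211) 0.9287858 [0.48327853 0.0670018  0.03622614]
(451, 240) 0.85454893 [ 0.40167468 -0.32841402  0.12030643]
```

View pics/top0c.png

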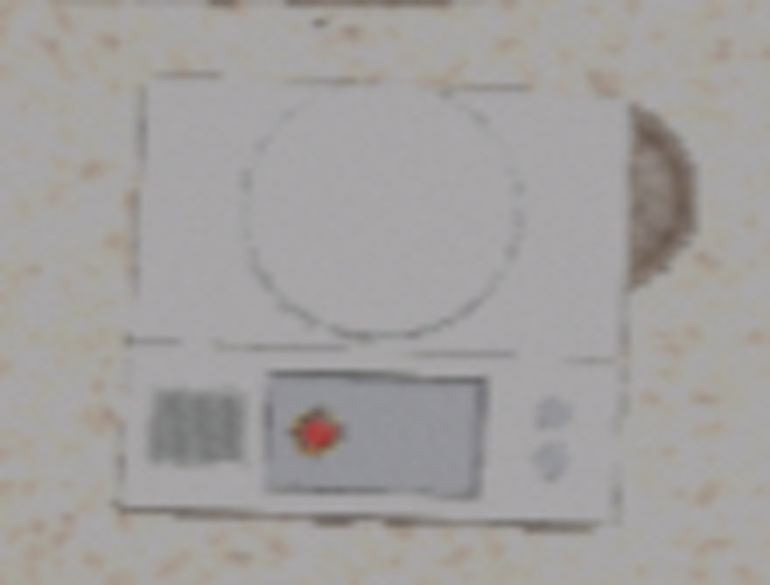

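View pics/top0s.png

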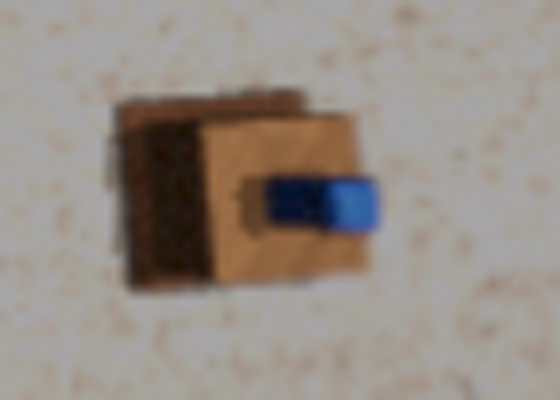

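```bash
python3 - <<'E'
from h import *
f=lambda p:(np.array(p,float)+.5)/[7,6.5]+[240-.5,145-.5]
w=onz('top',f([(270,372),(487,378),(482,497),(266,490)]),.049); print(w, w.mean(0))
e=w[0]-w[1]; print('yaw y-axis dir',np.degrees(np.arctan2(-e[0],e[1])), np.linalg.norm(e)); e=w[3]-w[2]; print(np.degrees(np.arctan2(-e[0],e[1])))
print('hole',onz('top',f([(316,432)]),[.043]), onz('top',f([(316,432)]),[.033]))
m=w.mean(0)
k=onz('top',f([(120,508),(615,525)]),.049); print('front',k); e=k[0]-k[1];print(np.degrees(np.arctan2(-e[0],e[1])),np.linalg.norm(e))
g=lambda p:(np.array(p,float)+.5)/8+[410-.5,215-.5]
b=onz('top',g([(202,120),(352,115),(370,270),(213,280)]),.064); print('block',b,b.mean(0))
h=onz('top',g([(330,178),(380,178),(378,230),(327,228)]),.119); print('handle',h,h.mean(0))
for a,c in[(0,1),(3,2)]:
  for q in (b,h):
    e=q[a]-q[c];print(np.degrees(np.arctan2(-e[0],e[1])),np.linalg.norm(e))
i=np.load('pics/scene0.npz')['im']; print(px('scene',[[.399,-.33,.119],[.399,-.33,.064],[.48,.067,.043]]))
E
```

```text
[[0.50632285 0.08052574 0.049     ]
 [0.50206622 0.00262474 0.049     ]
 [0.4560641  0.00556982 0.049     ]
 [0.46079561 0.08279821 0.049     ]] [0.48131219 0.04287963 0.049     ]
yaw y-axis dir -3.12761573727041 0.07801720993168547
-3.505924599478117
hole [[0.48290134 0.06481845 0.043     ]] [[0.48324555 0.06536511 0.033     ]]
front [[ 0.45522861  0.13496574  0.049     ]
 [ 0.4439746  -0.04191722  0.049     ]]
-3.640483915709149 0.17724061805571467
block [[ 0.42579861 -0.31084593  0.064     ]
 [ 0.42587846 -0.35926859  0.064     ]
 [ 0.37723178 -0.3624986   0.064     ]
 [ 0.37586215 -0.31189954  0.064     ]] [ 0.40119275 -0.33612816  0.064     ]
handle [[ 0.40909518 -0.32888166  0.119     ]
 [ 0.40860264 -0.34406298  0.119     ]
 [ 0.39335683 -0.34263476  0.119     ]
 [ 0.3944637  -0.32720295  0.119     ]] [ 0.40137959 -0.33569559  0.119     ]
0.09448237586369893 0.048422722344902705
-1.8582600468667232 0.015189305757633838
1.550523789414492 0.050617596510680624
-4.102591485793568 0.015471461303105921
[[331.0314807  283.19763328]
 [330.87289295 304.12344598]
 [290.64354868 208.95638207]]
```

The measured sizes match the given ones: window 78 x 46 mm, block about 50 mm, handle about 15 mm. The scale yaw is about -3.4°. I'll move over the stand for a closer look with the wrist camera.

Emit:
jog_arm(increments=[0.03,0.02,0,0,0,-0.05,0.03,0.02,0,0,0,-0.05,0.03,0.02,0,0,0,-0.05,0.03,0.02,0,0,0,-0.05,0.03,0.02,0,0,0,-0.05,0.03,0.02,0,0,0,-0.05,0.03,0.02,0,0,0,-0.05,0.03,0.02,0,0,0,0], jaw=0.06)

```text
time_s: 0.77
eef_pos: [0.3995, -0.3357, 0.2279]
tool_rot: [-3.137, 0.004, -0.076]
force: [0.9, -1.2, 0.2]
finger_gap: 0.0602
```

```bash
python3 - <<'E'
from h import *
o=ctrl.get_obs(); im,d=save('wrist','pics/w1.png'); np.savez('pics/w1o.npz',**o); print(o['eef_pos'],o['tool_rot'],o['time_s'],o['force'],o['wrist_torque'])
E
```

```text
[ 0.39950088 -0.3356636   0.22791414] [-3.13737101  0.00395053 -0.07562216] 0.7667 [ 0.93686424 -1.17171852  0.15596311] [-0.09884971 -0.01740391  0.00642426]
```

View pics/w1.png

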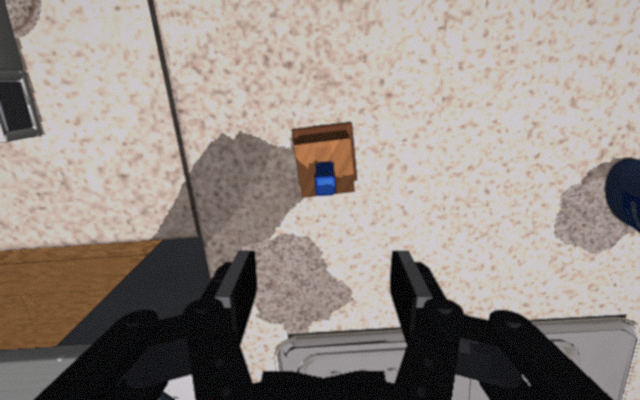

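The wrist view shows the stand near (325,160) and the handle top near (326,187), between the finger columns.

```bash
python3 - <<'E'
from h import *
o=dict(np.load('pics/w1o.npz'));im=np.load('pics/w1.npz')['im']
hsv=cv2.cvtColor(im,cv2.COLOR_RGB2HSV)
c=cv2.resize(im[110:205,275:375],None,fx=8,fy=6,interpolation=cv2.INTER_CUBIC)
c=cv2.resize(im[115:205,280:370],None,fx=6.6,fy=6.6,interpolation=cv2.INTER_CUBIC)
cv2.imwrite('pics/w1c.png',c[:,:,::-1])
print(px('wrist',[[.4013,-.336,.119],[.4013,-.336,.064]],o))
E
```

```text
[[325.31185169 188.34943004]
 [325.18844659 170.11219062]]
```

View pics/w1c.png

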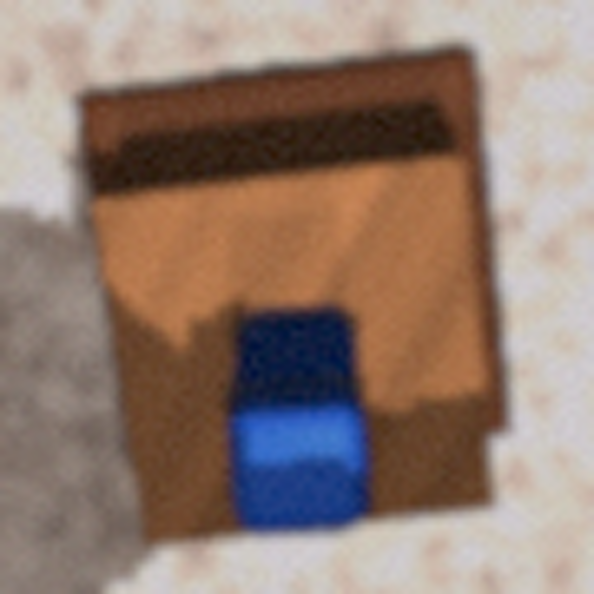

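```bash
python3 - <<'E'
from h import *
o=dict(np.load('pics/w1o.npz'))
g=lambda p:(np.array(p,float)+.5)/6.6+[280-.5,115-.5]
b=onz('wrist',g([(95,195),(478,157),(490,505),(143,540)]),.064,o); print('block',b,b.mean(0))
h=onz('wrist',g([(232,408),(365,405),(367,522),(237,528)]),.119,o); print('handle',h,h.mean(0))
for q in (b,h):
  for a,c in[(0,1),(3,2)]:
    e=q[a]-q[c];print(np.degrees(np.arctan2(-e[0],e[1])),np.linalg.norm(e))
  for a,c in[(0,3),(1,2)]:
    e=q[a]-q[c];print(np.degrees(np.arctan2(e[1],e[0])),np.linalg.norm(e))
E
```

```text
block [[ 0.42715875 -0.31004182  0.064     ]
 [ 0.42841314 -0.3617933   0.064     ]
 [ 0.37925809 -0.36106607  0.064     ]
 [ 0.37769695 -0.31179907  0.064     ]] [ 0.40313173 -0.33617506  0.064     ]
handle [[ 0.41130988 -0.32874667  0.119     ]
 [ 0.41053393 -0.34389943  0.119     ]
 [ 0.3964814  -0.34321885  0.119     ]
 [ 0.39686886 -0.3281233   0.119     ]] [ 0.40379852 -0.33599706  0.119     ]
1.3885109308152537 0.05176668406379967
1.8149441625439813 0.049291730264530806
2.0347176012933885 0.04949299903938475
-0.847606805574182 0.04916042756658115
-2.931494070779893 0.015172619939473445
-1.4702752068132479 0.015100520188911634
-2.471719561464329 0.014454475247267451
-2.7727499907530158 0.014068995825119978
```

Emit:
jog_arm(increments=[0.003,-0.0003,-0.02,-0.003,-0.004,0.03,0,0,-0.025,0,0,0,0,0,-0.025,0,0,0,0,0,-0.025,0,0,0,0,0,-0.025,0,0,0])

```text
time_s: 1.23
eef_pos: [0.414, -0.3305, 0.1074]
tool_rot: [3.14, -0.01, -0.028]
force: [0.3, -0.6, -0.7]
finger_gap: 0.0603
```

```bash
python3 - <<'E'
from h import *
o=ctrl.get_obs(); im,d=save('wrist','pics/w2.png'); print(o['eef_pos'],o['tool_rot'],o['time_s'],o['force'])
print(px('wrist',[[.4025,-.336,.119]],o))
E
```

```text
[ 0.41404288 -0.33047922  0.10743525] [ 3.13970095 -0.01046697 -0.02818906] 1.2333 [ 0.25935645 -0.56611713 -0.73239579]
[[338.62895814 298.70696888]]
```

View pics/w2.png

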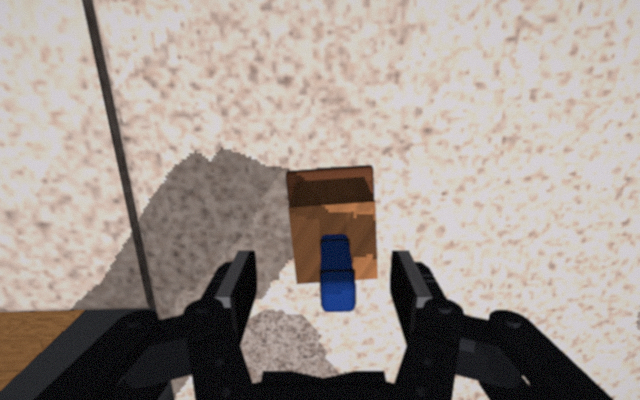

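Emit:
jog_arm(increments=[0,0,0,0,0,0,-0.0105,-0.0055,0,0,0.01,-0.015,0,0,0,0,0,0,0,0,0,0,0,0])

```text
time_s: 1.62
eef_pos: [0.3994, -0.3344, 0.1031]
tool_rot: [-3.138, 0.009, -0.045]
force: [-0.2, 0.2, -0.3]
finger_gap: 0.0598
```

```bash
python3 - <<'E'
from h import *
o=ctrl.get_obs(); im,d=save('wrist','pics/w3.png'); print(o['eef_pos'],o['tool_rot'],o['time_s'],o['force'])
print(px('wrist',[[.4025,-.336,.119]],o))
c=cv2.resize(im[180:380,220:420],None,fx=3,fy=3,interpolation=cv2.INTER_CUBIC)
cv2.imwrite('pics/w3c.png',c[:,:,::-1])
E
```

```text
[ 0.39941402 -0.33438789  0.10312403] [-3.13761102  0.00913649 -0.04468521] 1.6167 [-0.22379105  0.21169807 -0.34596304]
[[328.92988071 275.57958463]]
```

View pics/w3c.png

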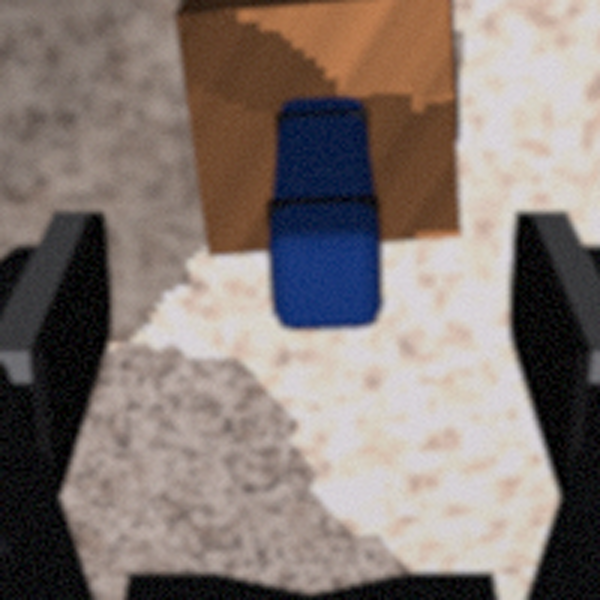

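```bash
python3 - <<'E'
from h import *
o=ctrl.get_obs(); print(o['eef_pos'])
o['eef_pos']=np.array([ 0.39941402,-0.33438789,0.10312403]);o['tool_rot']=np.array([-3.13761102,0.00913649,-0.04468521])
g=lambda p:(np.array(p,float)+.5)/3+[220-.5,180-.5]
h=onz('wrist',g([(270,198),(379,198),(380,328),(274,328)]),.119,o); print('handle',h,h.mean(0))
for a,c in[(0,1),(3,2),(0,3),(1,2)]:
    e=h[a]-h[c];print(np.linalg.norm(e))
E
```

```text
[ 0.39953003 -0.33453665  0.10335149]
handle [[ 0.41677167 -0.32872856  0.119     ]
 [ 0.41614107 -0.34347546  0.119     ]
 [ 0.39564779 -0.34313229  0.119     ]
 [ 0.39627943 -0.32812502  0.119     ]] [ 0.40620999 -0.33586533  0.119     ]
0.014760375949306483
0.015020562607218731
0.02050112895023189
0.02049615845551984
```

```bash
python3 - <<'E'
from h import *
o={}
o['eef_pos']=np.array([ 0.39945402,-0.33445,0.1032]);o['tool_rot']=np.array([-3.13761102,0.00913649,-0.04468521])
d=np.load('pics/w3.npz')['d']
for r in range(208,296,4):
    uv=(328,r);O,q=ray('wrist',uv,o);p=O+q[0]*d[r,328];print(r,d[r,328],p.round(4))
E
```

```text
208 0.19373716 [ 0.4119 -0.3366  0.0649]
212 0.19098045 [ 0.4108 -0.3365  0.0682]
216 0.18433306 [ 0.4113 -0.3364  0.075 ]
220 0.18022212 [ 0.4109 -0.3364  0.0795]
224 0.17492642 [ 0.4111 -0.3363  0.0851]
228 0.17015566 [ 0.4112 -0.3363  0.0901]
232 0.16620319 [ 0.411  -0.3363  0.0943]
236 0.16194768 [ 0.411  -0.3362  0.0988]
240 0.15782672 [ 0.4111 -0.3362  0.1031]
244 0.15424575 [ 0.411  -0.3361  0.1069]
248 0.15204489 [ 0.4104 -0.3361  0.1095]
252 0.14738572 [ 0.411  -0.3361  0.1142]
256 0.14482069 [ 0.4106 -0.336   0.117 ]
260 0.14380741 [ 0.4096 -0.336   0.1184]
264 0.14318706 [ 0.4083 -0.3359  0.1195]
268 0.14451954 [ 0.4061 -0.3358  0.1189]
272 0.14441206 [ 0.4045 -0.3357  0.1195]
276 0.1447395 [ 0.4028 -0.3357  0.1198]
280 0.14591743 [ 0.4006 -0.3356  0.1193]
284 0.14691533 [ 0.3984 -0.3355  0.119 ]
288 0.14777839 [ 0.3963 -0.3354  0.1188]
292 0.2865767 [ 0.3128 -0.3332  0.0006]
```

Depth shows the handle's +x face at x=0.411 and its top at z=0.119, which puts the handle centre at (0.403, -0.336). That agrees with the earlier estimates, so I'll descend and grasp.

Emit:
jog_arm(increments=[0.0035,-0.0015,-0.01,-0.004,-0.009,0,0,0,-0.01,0,0,0,0,0,-0.005,0,0,0,0,0,0,0,0,0,0,0,0,0,0,0])

```text
time_s: 2.08
eef_pos: [0.4047, -0.3383, 0.0814]
tool_rot: [3.137, -0.006, -0.046]
force: [-0.5, -0.5, 0.3]
finger_gap: 0.06
```

Emit:
jog_arm(increments=[-0.0017,0.0023,-0.006,0.0035,0.005,0,0,0,0,0,0,0,0,0,0,0,0,0,0,0,0,0,0,0])

```text
time_s: 2.42
eef_pos: [0.403, -0.3358, 0.0755]
tool_rot: [3.14, -0.001, -0.046]
force: [0.1, 1.1, -0.2]
finger_gap: 0.06
```

Emit:
jog_arm(increments=[0,0,-0.001,0,0,0,0,0,0,0,0,0,0,0,0,0,0,0,0,0,0,0,0,0,0,0,0,0,0,0,0,0,0,0,0,0], jaw=0.0, force=80)

```text
time_s: 2.92
eef_pos: [0.4033, -0.3359, 0.0748]
tool_rot: [3.14, -0.001, -0.046]
force: [0.5, -0.5, -0.6]
finger_gap: 0.0154
```

Emit:
jog_arm(increments=[0,0,0.008,0,0,0,0,0,0.015,0,0,0,0,0,0.015,0,0,0,0,0,0.015,0,0,0,0,0,0.015,0,0,0,0,0,0.01,0,0,0,0,0,0,0,0,0,0,0,0,0,0,0])

```text
time_s: 3.58
eef_pos: [0.4029, -0.336, 0.1593]
tool_rot: [3.139, -0.002, -0.046]
force: [-0.1, -0.2, -0.9]
finger_gap: 0.0149
```

Emit:
jog_arm(increments=[0.002,0.02,0.02,0,0,0,0.002,0.03,0.02,0,0,0,0.002,0.04,0,0,0,0,0.002,0.04,0,0,0,0,0.002,0.04,0,0,0,0,0.002,0.04,0,0,0,0,0.002,0.04,0,0,0,0,0.002,0.04,0,0,0,0])

```text
time_s: 4.25
eef_pos: [0.416, -0.0416, 0.1963]
tool_rot: [3.139, 0.001, -0.058]
force: [0.9, 0.7, -1.0]
finger_gap: 0.0149
```

Emit:
jog_arm(increments=[0.002,0.035,0,0,0,0,0.002,0.025,0,0,0,0,0,0.015,0,0,0,0,0,0.005,0,0,0,0,0,0,0,0,0,0,0,0,0,0,0,0])

```text
time_s: 4.75
eef_pos: [0.4171, 0.0085, 0.194]
tool_rot: [-3.111, 0.005, -0.002]
force: [0.4, -0.3, -1.2]
finger_gap: 0.0149
```

```bash
python3 - <<'E'
from h import *
o=ctrl.get_obs(); print(o['joints'].round(3),o['joint_velocities'].round(3)); print(o['eef_pos'],o['tool_rot'],o['time_s'])
E
```

```text
[-2.000e-03  7.500e-02 -3.120e-01  1.188e+00  3.000e-02  3.141e+00] [-0.018  0.004 -0.003 -0.004 -0.003  0.003]
[0.41707019 0.00850285 0.19402603] [-3.11134660e+00  4.74671027e-03 -1.74730256e-03] 4.75
```

Joint 6 hit its limit (3.14) as the base turned left. I'll yaw the tool to about +0.2 rad, which is harmless with a round pin, and carry on.

Emit:
jog_arm(increments=[0,0.0,0,-0.015,0,0.1,0,0.0,0,-0.015,-0.005,0.1,0,0.01,0,0,0,0,0,0.015,0,0,0,0,0,0.015,0,0,0,0,0,0.008,0,0,0,0,0,0,0,0,0,0,0,0,0,0,0,0])

```text
time_s: 5.42
eef_pos: [0.4177, 0.0523, 0.1933]
tool_rot: [3.14, 0.004, 0.174]
force: [-0.3, -0.7, -0.5]
finger_gap: 0.015
```

```bash
python3 - <<'E'
from h import *
o=ctrl.get_obs(); im,d=save('wrist','pics/w4.png');np.savez('pics/w4o.npz',**o); print(o['eef_pos'],o['tool_rot'],o['time_s'],o['joints'].round(3),o['joint_velocities'].round(3))
save('top','pics/top4.png')
E
```

```text
[0.41771724 0.05226782 0.19334571] [3.13977542 0.00438624 0.17374844] 5.4167 [ 1.260e-01  8.200e-02 -3.060e-01  1.187e+00 -2.000e-03  3.094e+00] [0.004 0.004 0.003 0.001 0.005 0.029]
```

View pics/w4.png

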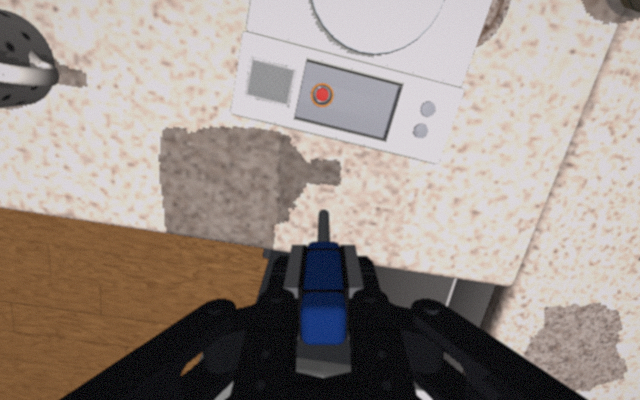

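The wrist view shows the orange-ringed hole at about (321,95) and the pin tip at about (323,212). I'll measure both.

```bash
python3 - <<'E'
from h import *
o=dict(np.load('pics/w4o.npz'));im=np.load('pics/w4.npz')['im'];d=np.load('pics/w4.npz')['d']
c=cv2.resize(im[50:230,270:410],None,fx=4,fy=3.3,interpolation=cv2.INTER_CUBIC)
c=np.hstack([cv2.resize(im[75:115,300:345],None,fx=8,fy=8,interpolation=cv2.INTER_CUBIC),cv2.resize(im[200:240,300:345],None,fx=8,fy=8,interpolation=cv2.INTER_CUBIC)])
cv2.imwrite('pics/w4c.png',c[:,:,::-1])
hsv=cv2.cvtColor(im,cv2.COLOR_RGB2HSV)[75:115,300:345]
m=(hsv[...,1]>110)&((hsv[...,0]<25)|(hsv[...,0]>170)); 
cn=max(cv2.findContours(m.astype(np.uint8),0,2)[0],key=cv2.contourArea); e=cv2.fitEllipse(cn); print(e)
uv=np.array(e[0])+[300,75]; H=onz('wrist',uv,.043,o); print('ring px',uv,'hole',H)
s=.0; w=onz('wrist',[(306,60),(402,83.5),(388,140),(295,117)],.049,o); print(w,w.mean(0))
for a,b in((0,1),(3,2)): e=w[a]-w[b];print(np.degrees(np.arctan2(-e[0],e[1])),np.linalg.norm(e))
print('tip', onz('wrist',(323,212),o['eef_pos'][2]-.0658,o))
E
```

```text
((21.659326553344727, 19.661298751831055), (21.39436912536621, 22.705486297607422), 4.166408538818359)
ring px [321.65932655  94.66129875] hole [[0.48516039 0.06584925 0.043     ]]
[[0.50870342 0.08221883 0.049     ]
 [0.50469226 0.00490681 0.049     ]
 [0.45926095 0.00542513 0.049     ]
 [0.46448553 0.08422715 0.049     ]] [0.48428554 0.04419448 0.049     ]
-2.9700046805575386 0.07741600894659498
-3.7931648914567564 0.07897502139350088
tip [[0.41726038 0.05298347 0.12754571]]
```

View pics/w4c.png

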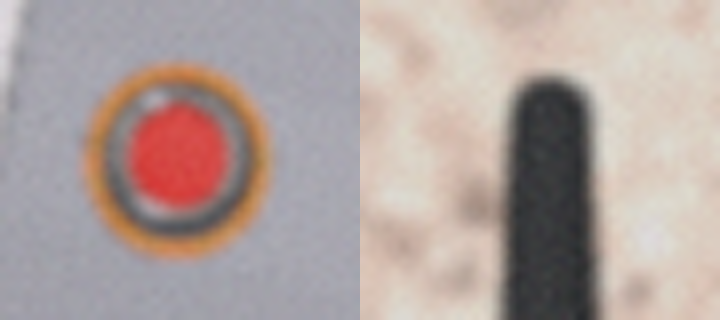

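View pics/top4.png

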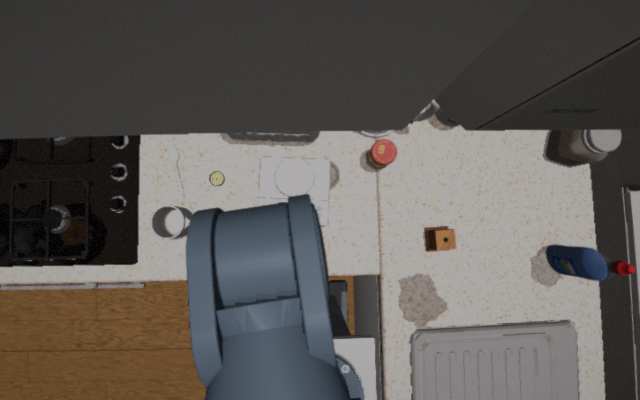

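Emit:
jog_arm(increments=[0.015,0.003,-0.01,0.001,-0.003,0.03,0.02,0.004,-0.01,0,0,0.03,0.018,0.003,-0.015,0,0,0,0.01,0.002,-0.015,0,0,0,0,0,-0.005,0,0,0,0,0,0,0,0,0,0,0,0,0,0,0])

```text
time_s: 6.1
eef_pos: [0.4828, 0.0603, 0.1373]
tool_rot: [3.139, -0.0, 0.229]
force: [-0.2, 0.4, 0.1]
finger_gap: 0.0148
```

```bash
cat > look.py <<'E'
from h import *
import sys
n=sys.argv[1]
o=ctrl.get_obs(); im,d=save('wrist',f'pics/{n}.png');np.savez(f'pics/{n}o.npz',**o); print(o['eef_pos'].round(4),o['tool_rot'].round(4),o['time_s'],o['joints'].round(3),o['force'].round(2))
r=im[50:300,220:420]
cv2.imwrite(f'pics/{n}c.png',cv2.resize(r,None,fx=3,fy=2.4 if 0 else 2.4,interpolation=cv2.INTER_CUBIC)[:,:,::-1])
hsv=cv2.cvtColor(im,cv2.COLOR_RGB2HSV)
m=((hsv[...,1]>110)&((hsv[...,0]<25)|(hsv[...,0]>170))).astype(np.uint8); m[:, :200]=0;m[:,450:]=0
cs=[c for c in cv2.findContours(m,0,2)[0] if cv2.contourArea(c)>100]
for c in cs:
    e=cv2.fitEllipse(c); print('ring',e, onz('wrist',e[0],.043,o))
E
python3 look.py w5
```

```text
[0.4828 0.0603 0.1373] [ 3.1393e+00 -2.0000e-04  2.2870e-01] 6.1 [ 1.260e-01  2.250e-01 -2.810e-01  1.064e+00 -2.000e-03  3.039e+00] [-0.22  0.43  0.09]
ring ((317.1591796875, 193.50765991210938), (23.959266662597656, 25.859304428100586), 101.1586685180664) [[0.4848993  0.06572518 0.043     ]]
```

View pics/w5c.png

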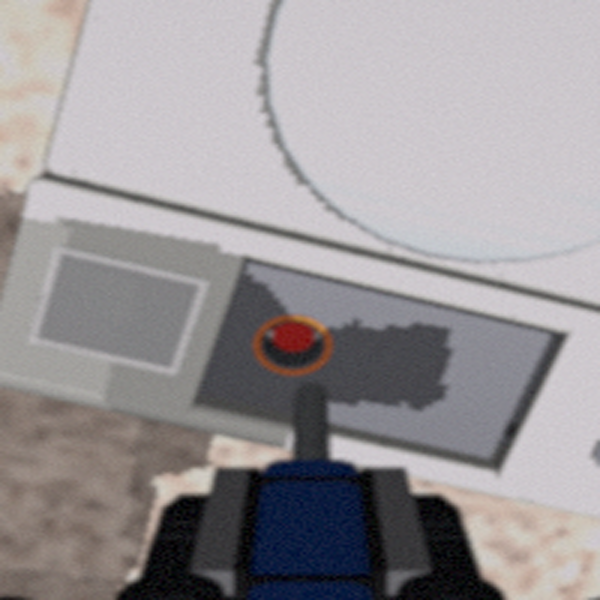

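The ring is at (0.4849, 0.0657), in agreement with the previous view. I'll align and lower the pin to just above the deck.

Emit:
jog_arm(increments=[0.0025,0.0045,0,0.002,0,0,0,0,0,0,0,0,0,0,-0.008,0,0,0,0,0,-0.007,0,0,0,0,0,0,0,0,0,0,0,0,0,0,0])

```text
time_s: 6.65
eef_pos: [0.4848, 0.0649, 0.1242]
tool_rot: [3.141, -0.005, 0.228]
force: [-1.5, -0.4, -0.9]
finger_gap: 0.0148
```

```bash
python3 look.py w6; python3 - <<'E'
from h import *
o=dict(np.load('pics/w6o.npz'))
for r in (211,212,213): print(onz('wrist',(322.8,r),o['eef_pos'][2]-.0658,o))
im=np.load('pics/w6.npz')['im']
cv2.imwrite('pics/w6d.png',cv2.resize(im[170:250,280:370],None,fx=7,fy=7,interpolation=cv2.INTER_CUBIC)[:,:,::-1])
E
```

```text
[0.4848 0.0649 0.1242] [ 3.1411 -0.0051  0.2282] 6.65 [ 0.133  0.236 -0.303  1.027 -0.     3.047] [-1.5  -0.36 -0.87]
ring ((202.46945190429688, 425.8780517578125), (14.967716217041016, 99.42143249511719), 34.324256896972656) [[0.26263119 0.12140354 0.043     ]]
ring ((323.2509765625, 203.8600616455078), (24.692672729492188, 24.968732833862305), 94.1384506225586) [[0.48503975 0.06566795 0.043     ]]
[[0.4855691  0.06610803 0.05842377]]
[[0.48489687 0.06595214 0.05842377]]
[[0.48422336 0.06579596 0.05842377]]
```

View pics/w6d.png

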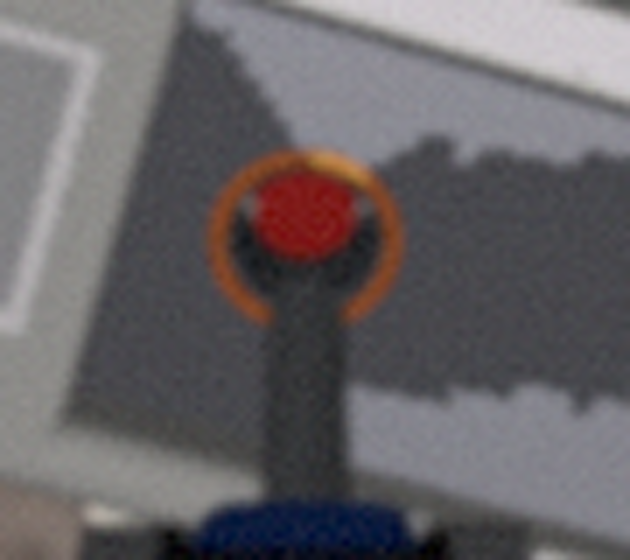

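Emit:
jog_arm(increments=[0,0,-0.004,0,0.003,0,0,0,-0.004,0,0,0,0,0,-0.003,0,0,0,0,0,0,0,0,0,0,0,0,0,0,0])

```text
time_s: 7.12
eef_pos: [0.4846, 0.0649, 0.1119]
tool_rot: [-3.141, -0.001, 0.228]
force: [-0.4, -1.1, -0.7]
finger_gap: 0.0151
```

```bash
cat > f.py <<'E'
from h import *
import sys
F=[];P=[];T=[];n=int(sys.argv[1]) if len(sys.argv)>1 else 6
for k in range(n):
    o=ctrl.get_obs();F.append(o['force']);P.append(o['eef_pos']);T.append(o['wrist_torque']);ctrl.get_image('scene')
print('F',np.mean(F,0).round(2),np.std(F,0).round(2),'T',np.mean(T,0).round(3),'\nP',np.mean(P,0).round(4),'tipz %.4f'%(np.mean(P,0)[2]-.0658),o['tool_rot'].round(4),o['time_s'],o['finger_gap'])
E
python3 f.py 8
```

```text
F [-0.01 -0.19 -0.15] [0.62 0.48 0.36] T [-0.013  0.011 -0.003] 
P [0.4847 0.0649 0.1122] tipz 0.0464 [-3.1414e+00 -2.0000e-03  2.2820e-01] 7.4667 0.014891747373964882
```

Emit:
jog_arm(increments=[0,0,-0.003,0,0,0,0,0,-0.002,0,0,0,0,0,0,0,0,0,0,0,0,0,0,0])

```text
time_s: 7.85
eef_pos: [0.4849, 0.065, 0.1069]
tool_rot: [-3.141, -0.002, 0.228]
force: [0.0, -0.6, -0.8]
finger_gap: 0.0157
```

```bash
python3 f.py 6;  python3 look.py w7; python3 - <<'E'
from h import *
im=np.load('pics/w7.npz')['im']
cv2.imwrite('pics/w7d.png',cv2.resize(im[170:250,280:370],None,fx=7,fy=7,interpolation=cv2.INTER_CUBIC)[:,:,::-1])
E
```

```text
F [-0.26 -0.08 -0.55] [0.46 0.63 0.25] T [ 0.013 -0.001  0.016] 
P [0.4849 0.065  0.107 ] tipz 0.0412 [-3.1414e+00 -2.7000e-03  2.2820e-01] 8.1 0.014657699684009477
[0.485  0.065  0.1071] [-3.1414e+00 -2.7000e-03  2.2820e-01] 8.15 [ 0.133  0.253 -0.328  0.987  0.     3.046] [ 0.98 -0.42 -0.31]
ring ((249.65008544921875, 351.63140869140625), (11.825859069824219, 77.39543151855469), 0.0) [[0.3658819  0.09381916 0.043     ]]
ring ((323.38616943359375, 213.34678649902344), (26.248817443847656, 26.3441104888916), 5.294985294342041) [[0.48477184 0.06556675 0.043     ]]
```

View pics/w7d.png

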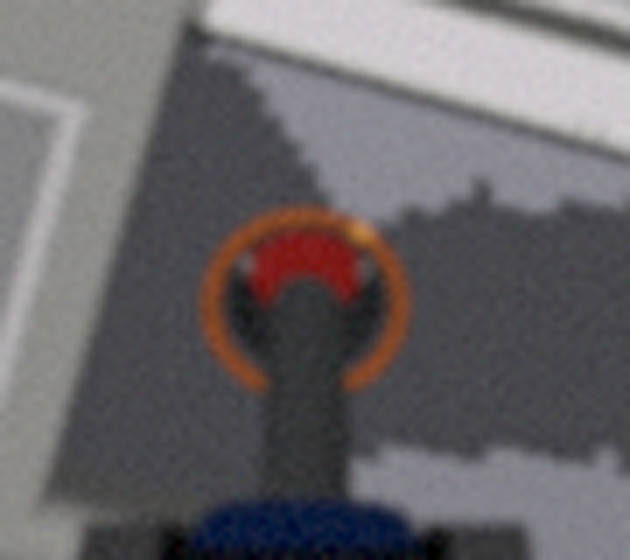

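The tip is centred in the hole mouth. Now I'll feel for the button in small steps.

Emit:
jog_arm(increments=[0,0,-0.002,0,0,0,0,0,0,0,0,0])

```text
time_s: 8.37
eef_pos: [0.4851, 0.065, 0.1051]
tool_rot: [-3.141, -0.003, 0.228]
force: [0.1, -0.8, -0.6]
finger_gap: 0.0152
```

```bash
python3 f.py 6
```

```text
F [-0.07 -0.06 -0.58] [0.48 0.4  0.17] T [ 0.009 -0.005  0.007] 
P [0.4852 0.065  0.1053] tipz 0.0395 [-3.1416 -0.0034  0.2282] 8.6167 0.014763772475433005
```

Emit:
jog_arm(increments=[0,0,-0.0015,0,0,0,0,0,0,0,0,0])

```text
time_s: 8.83
eef_pos: [0.4853, 0.065, 0.1039]
tool_rot: [-3.142, -0.004, 0.228]
force: [0.4, 0.7, -0.6]
finger_gap: 0.0153
```

```bash
python3 f.py 6
```

```text
F [-0.47  0.25 -0.57] [0.53 0.57 0.63] T [ 0.005 -0.01   0.002] 
P [0.4854 0.065  0.104 ] tipz 0.0382 [-3.1416 -0.0038  0.2282] 9.0833 0.014732649798553009
```

Emit:
jog_arm(increments=[-0.0005,0,-0.0015,0,0.003,0,0,0,0,0,0,0])

```text
time_s: 9.3
eef_pos: [0.485, 0.065, 0.1026]
tool_rot: [-3.141, -0.001, 0.228]
force: [0.2, -0.5, -1.5]
finger_gap: 0.0148
```

```bash
python3 f.py 6
```

```text
F [-0.26 -0.23 -0.47] [0.47 0.36 0.65] T [ 0.015 -0.004 -0.002] 
P [0.4851 0.0651 0.1027] tipz 0.0369 [-3.1409e+00 -1.4000e-03  2.2830e-01] 9.55 0.014847017267725204
```

Emit:
jog_arm(increments=[0,0,-0.0015,0,0,0,0,0,0,0,0,0])

```text
time_s: 9.77
eef_pos: [0.4852, 0.0651, 0.1013]
tool_rot: [-3.141, -0.002, 0.228]
force: [-1.0, 0.2, -1.0]
finger_gap: 0.015
```

```bash
python3 f.py 6
```

```text
F [-0.26 -0.14 -0.75] [0.46 0.82 0.53] T [-0.012  0.005 -0.015] 
P [0.4853 0.0651 0.1014] tipz 0.0356 [-3.141e+00 -2.000e-03  2.282e-01] 10.0167 0.01482805869262638
```

Emit:
jog_arm(increments=[-0.0003,0,-0.0015,0,0.001,0,0,0,0,0,0,0])

```text
time_s: 10.23
eef_pos: [0.485, 0.0651, 0.1]
tool_rot: [-3.141, -0.001, 0.228]
force: [-0.3, 0.2, -1.1]
finger_gap: 0.015
```

```bash
python3 f.py 6
```

```text
F [ 0.02 -0.18 -0.99] [0.49 0.73 0.43] T [-0.012  0.012 -0.009] 
P [0.4852 0.0651 0.1001] tipz 0.0343 [-3.1408e+00 -1.5000e-03  2.2830e-01] 10.4833 0.01504706315763849
```

Emit:
jog_arm(increments=[0,0,-0.0015,0,0,0,0,0,0,0,0,0])

```text
time_s: 10.7
eef_pos: [0.4853, 0.0652, 0.0988]
tool_rot: [-3.141, -0.002, 0.228]
force: [0.4, 0.2, 1.9]
finger_gap: 0.0149
```

```bash
python3 f.py 6
```

```text
F [-0.45  0.3   2.  ] [0.69 0.15 0.61] T [0.044 0.166 0.01 ] 
P [0.4854 0.0652 0.099 ] tipz 0.0332 [-3.1407e+00 -2.0000e-03  2.2820e-01] 10.95 0.015502050509994121
```

Contact: Fz went from -0.8 to 2.0 N, so the button top is at about z=0.034, 9 mm below the deck and within the given range. The target is about 6.3 mm of button travel, reading roughly 6.4 N net.

Emit:
jog_arm(increments=[-0.0003,0,-0.002,0,0.001,0,0,0,0,0,0,0])

```text
time_s: 11.17
eef_pos: [0.4853, 0.0652, 0.0971]
tool_rot: [-3.141, -0.002, 0.228]
force: [-1.1, -0.2, 3.1]
finger_gap: 0.0148
```

```bash
python3 f.py 6
```

```text
F [-0.63 -0.13  2.69] [0.52 0.49 0.63] T [ 0.041  0.18  -0.004] 
P [0.4853 0.0652 0.0973] tipz 0.0315 [-3.1406e+00 -1.7000e-03  2.2820e-01] 11.4167 0.014873688829145124
```

Emit:
jog_arm(increments=[0,0,-0.0015,0,0,0,0,0,0,0,0,0])

```text
time_s: 11.63
eef_pos: [0.4853, 0.0653, 0.0958]
tool_rot: [-3.14, -0.002, 0.228]
force: [-1.1, 0.1, 4.9]
finger_gap: 0.015
```

```bash
python3 f.py 6
```

```text
F [-0.86 -0.13  4.02] [0.28 0.39 0.66] T [ 0.047  0.251 -0.009] 
P [0.4853 0.0653 0.096 ] tipz 0.0302 [-3.1405e+00 -1.8000e-03  2.2820e-01] 11.8833 0.015020519857475455
```

Emit:
jog_arm(increments=[-0.0004,0,-0.0015,0,0.001,0,0,0,0,0,0,0])

```text
time_s: 12.1
eef_pos: [0.4853, 0.0653, 0.0946]
tool_rot: [-3.14, -0.002, 0.228]
force: [-1.1, -0.6, 5.2]
finger_gap: 0.015
```

```bash
python3 f.py 6
```

```text
F [-0.77  0.05  4.11] [0.21 0.58 0.68] T [ 0.024  0.238 -0.01 ] 
P [0.4853 0.0653 0.0947] tipz 0.0289 [-3.1404e+00 -1.6000e-03  2.2820e-01] 12.35 0.015015810570114032
```

Emit:
jog_arm(increments=[-0.0003,0,-0.0013,0,0.001,0,0,0,0,0,0,0])

```text
time_s: 12.57
eef_pos: [0.4852, 0.0653, 0.0936]
tool_rot: [-3.14, -0.001, 0.228]
force: [-0.4, -0.0, 4.5]
finger_gap: 0.0151
```

```bash
python3 f.py 8
```

```text
F [-0.26 -0.21  5.25] [0.52 0.32 0.53] T [0.041 0.199 0.007] 
P [0.4852 0.0653 0.0937] tipz 0.0279 [-3.1403e+00 -1.2000e-03  2.2820e-01] 12.9167 0.015059372890979472
```

Emit:
jog_arm(increments=[0,0,-0.001,0,0,0,0,0,0,0,0,0])

```text
time_s: 13.13
eef_pos: [0.4852, 0.0653, 0.0928]
tool_rot: [-3.14, -0.001, 0.228]
force: [-0.6, 0.6, 5.0]
finger_gap: 0.0148
```

```bash
python3 f.py 8
```

```text
F [-0.73 -0.17  5.5 ] [0.4  0.42 0.43] T [ 0.006  0.27  -0.019] 
P [0.4853 0.0653 0.0929] tipz 0.0271 [-3.1402e+00 -1.4000e-03  2.2830e-01] 13.4833 0.014846135211994599
```

Net about 6.2 N at roughly 6.3 mm, so the tray should be free. I'll push sideways gently to take up the play.

Emit:
jog_arm(increments=[-0.0003,-0.0013,-0.0002,0,0,0,-0.0001,-0.0012,-0.0001,0,0,0,0,0,0,0,0,0])

```text
time_s: 13.78
eef_pos: [0.4851, 0.0639, 0.0929]
tool_rot: [-3.138, -0.003, 0.229]
force: [-0.8, -0.3, 5.5]
finger_gap: 0.0151
```

```bash
python3 f.py 6
```

```text
F [-0.78  0.51  5.84] [0.47 0.59 0.24] T [ 0.252  0.267 -0.012] 
P [0.4851 0.0639 0.0929] tipz 0.0271 [-3.1379e+00 -2.5000e-03  2.2890e-01] 14.0333 0.015035985743987883
```

Emit:
jog_arm(increments=[-0.0001,-0.001,-0.0001,-0.002,0.001,0,-0.0001,-0.001,-0.0001,0,0,0,0,0,0,0,0,0])

```text
time_s: 14.33
eef_pos: [0.4851, 0.0632, 0.093]
tool_rot: [-3.137, -0.002, 0.23]
force: [-0.2, 0.4, 5.6]
finger_gap: 0.015
```

```bash
python3 f.py 6
```

```text
F [-1.18  0.68  5.54] [0.72 0.22 0.3 ] T [0.293 0.256 0.001] 
P [0.4851 0.0631 0.093 ] tipz 0.0272 [-3.1371e+00 -2.1000e-03  2.2960e-01] 14.5833 0.014992537728154308
```

Emit:
jog_arm(increments=[-0.0001,-0.0015,-0.0001,-0.004,0.001,0,-0.0001,-0.0015,-0.0001,0,0,0])

```text
time_s: 14.8
eef_pos: [0.485, 0.0611, 0.093]
tool_rot: [-3.139, -0.001, 0.23]
force: [-0.3, 2.0, 5.3]
finger_gap: 0.015
```

```bash
python3 f.py 6
```

```text
F [-0.81  2.26  5.46] [0.58 0.27 0.34] T [0.621 0.269 0.009] 
P [0.485 0.061 0.093] tipz 0.0272 [-3.1385e+00 -1.0000e-03  2.3010e-01] 15.05 0.015233090847763127
```

Emit:
jog_arm(increments=[-0.0001,-0.0015,-0.0001,-0.003,0.001,0])

```text
time_s: 15.18
eef_pos: [0.4849, 0.0601, 0.093]
tool_rot: [-3.14, 0.0, 0.23]
force: [-0.5, 2.6, 4.7]
finger_gap: 0.0151
```

```bash
python3 f.py 6
```

```text
F [-0.48  2.13  5.13] [0.38 0.42 0.58] T [0.563 0.244 0.019] 
P [0.4849 0.06   0.093 ] tipz 0.0272 [-3.1404e+00  3.0000e-04  2.3040e-01] 15.4333 0.01501763209574185
```

Emit:
jog_arm(increments=[-0.0001,-0.0015,-0.0001,-0.003,0.001,0])

```text
time_s: 15.57
eef_pos: [0.4849, 0.059, 0.093]
tool_rot: [3.141, 0.002, 0.231]
force: [-0.3, 2.4, 5.5]
finger_gap: 0.0151
```

```bash
python3 f.py 6; python3 look.py w8
```

```text
F [-0.75  2.35  5.25] [0.3  0.27 0.59] T [ 0.585  0.234 -0.002] 
P [0.4849 0.0589 0.093 ] tipz 0.0272 [3.141e+00 1.700e-03 2.305e-01] 15.8167 0.015072917297216187
[0.4849 0.0589 0.093 ] [3.141e+00 1.600e-03 2.306e-01] 15.8667 [ 1.210e-01  2.680e-01 -3.480e-01  9.560e-01 -1.000e-03  3.032e+00] [-0.59  3.44  5.85]
ring ((322.9040222167969, 222.03196716308594), (27.15970802307129, 28.676462173461914), 90.29967498779297) [[0.48433638 0.05962363 0.043     ]]
```

View pics/w8c.png

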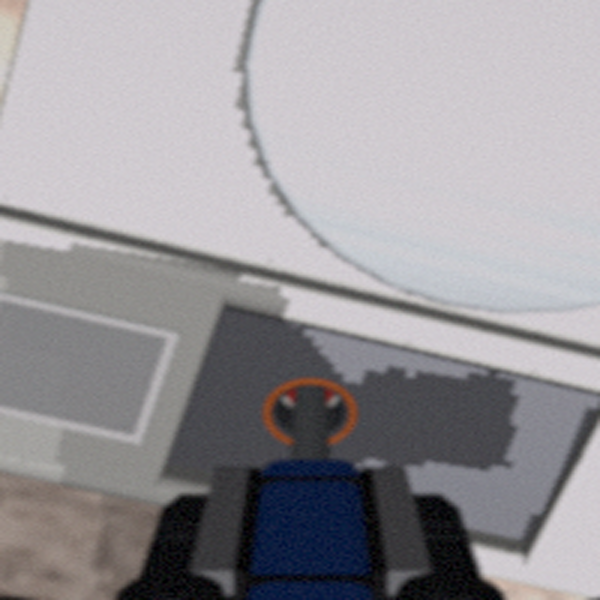

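The ring is now at y=0.0596 against 0.0656 at the start. The tray is about 6 mm out, past its 2 mm of play, so it is unlocked. I'll keep pushing steadily.

Emit:
jog_arm(increments=[-0.0001,-0.0025,-0.0001,-0.001,0,0,-0.0001,-0.0025,-0.0001,-0.001,0,0,-0.0001,-0.0025,-0.0001,-0.001,0,0])

```text
time_s: 16.17
eef_pos: [0.4849, 0.0532, 0.0931]
tool_rot: [-3.141, 0.001, 0.232]
force: [-1.1, 2.6, 5.1]
finger_gap: 0.0146
```

```bash
python3 f.py 4; python3 look.py w9
```

```text
F [-1.08  1.7   5.19] [0.13 0.61 0.5 ] T [ 0.521  0.309 -0.   ] 
P [0.4849 0.053  0.093 ] tipz 0.0272 [3.1414e+00 1.0000e-03 2.3160e-01] 16.3167 0.01480592262807913
[0.4849 0.0529 0.093 ] [3.1414e+00 1.0000e-03 2.3160e-01] 16.3667 [ 0.109  0.266 -0.351  0.955 -0.     3.019] [-1.63  1.83  5.77]
ring ((321.8300476074219, 222.31875610351562), (26.560287475585938, 29.290945053100586), 83.6285171508789) [[0.48397246 0.05429082 0.043     ]]
```

Emit:
jog_arm(increments=[-0.0005,-0.003,-0.0002,-0.001,0,0,-0.0004,-0.003,-0.0001,-0.001,0,0,-0.0003,-0.003,-0.0001,-0.001,0,0,-0.0003,-0.003,-0.0001,-0.001,0,0])

```text
time_s: 16.75
eef_pos: [0.4844, 0.0432, 0.0931]
tool_rot: [-3.141, -0.001, 0.234]
force: [-1.0, 3.0, 6.1]
finger_gap: 0.0151
```

```bash
python3 f.py 4; python3 look.py w10
```

```text
F [-0.74  1.7   5.46] [0.26 0.75 0.44] T [ 0.46   0.211 -0.003] 
P [0.4844 0.043  0.0931] tipz 0.0273 [-3.1416e+00 -1.2000e-03  2.3310e-01] 16.9 0.014970181401959232
[0.4844 0.0429 0.0931] [ 3.1415e+00 -1.1000e-03  2.3320e-01] 16.95 [ 0.088  0.262 -0.356  0.952  0.     2.997] [-1.63  1.15  6.06]
ring ((320.5067138671875, 222.23060607910156), (26.903974533081055, 29.009275436401367), 91.70635223388672) [[0.48341252 0.04509735 0.043     ]]
```

Emit:
jog_arm(increments=[-0.0004,-0.003,-0.0002,-0.001,0.001,0,-0.0003,-0.003,-0.0002,-0.001,0,0,-0.0003,-0.003,-0.0002,-0.001,0,0,-0.0003,-0.003,-0.0002,-0.001,0,0,-0.0003,-0.003,-0.0001,-0.001,0,0])

```text
time_s: 17.42
eef_pos: [0.4838, 0.0306, 0.0929]
tool_rot: [-3.14, -0.003, 0.235]
force: [-0.9, 2.8, 5.3]
finger_gap: 0.0149
```

```bash
python3 f.py 4; python3 look.py w11
```

```text
F [-0.83  1.42  5.53] [0.39 0.81 0.23] T [ 0.47   0.208 -0.003] 
P [0.4838 0.0303 0.0929] tipz 0.0271 [-3.141e+00 -2.400e-03  2.349e-01] 17.5667 0.015007993565267875
[0.4837 0.0303 0.0929] [-3.141e+00 -2.300e-03  2.350e-01] 17.6167 [ 6.200e-02  2.590e-01 -3.610e-01  9.490e-01  1.000e-03  2.969e+00] [-0.35  1.32  6.17]
ring ((319.0737609863281, 222.4910888671875), (26.476743698120117, 29.60218620300293), 73.24586486816406) [[0.482556   0.03334423 0.043     ]]
```

Emit:
jog_arm(increments=[-0.0003,-0.003,-0.0002,-0.001,0.001,0,-0.0003,-0.003,-0.0001,-0.001,0.001,0,-0.0003,-0.003,-0.0001,-0.001,0,0,-0.0002,-0.002,-0.0001,-0.001,0,0])

```text
time_s: 18.0
eef_pos: [0.4835, 0.0214, 0.0929]
tool_rot: [-3.14, -0.002, 0.237]
force: [-0.1, 2.1, 5.5]
finger_gap: 0.0151
```

```bash
python3 f.py 4; python3 look.py w12
```

```text
F [-0.86  1.69  6.12] [0.58 0.47 0.45] T [ 0.547  0.221 -0.002] 
P [0.4835 0.0212 0.0929] tipz 0.0271 [-3.1404e+00 -2.2000e-03  2.3640e-01] 18.15 0.015253756920493702
[0.4835 0.0212 0.0929] [-3.1404e+00 -2.2000e-03  2.3650e-01] 18.2 [ 4.300e-02  2.580e-01 -3.620e-01  9.490e-01  2.000e-03  2.948e+00] [-0.81  1.23  5.62]
ring ((317.1836853027344, 222.4881134033203), (26.489112854003906, 29.108654022216797), 95.67857360839844) [[0.48203609 0.02541687 0.043     ]]
```

The tray is about 40.3 mm out. I'll push it a little further.

Emit:
jog_arm(increments=[-0.0002,-0.002,-0.0002,-0.001,0.001,0])

```text
time_s: 18.33
eef_pos: [0.4835, 0.0198, 0.0929]
tool_rot: [-3.14, -0.002, 0.237]
force: [-0.4, 3.4, 7.2]
finger_gap: 0.0149
```

```bash
python3 f.py 4; python3 look.py w13
```

```text
F [-0.54  2.07  5.83] [0.31 0.97 1.03] T [0.525 0.194 0.021] 
P [0.4835 0.0196 0.0929] tipz 0.0271 [-3.1405e+00 -1.5000e-03  2.3660e-01] 18.4833 0.015183106151961674
[0.4834 0.0195 0.0928] [-3.1406e+00 -1.4000e-03  2.3660e-01] 18.5333 [ 3.900e-02  2.590e-01 -3.620e-01  9.490e-01  1.000e-03  2.944e+00] [-0.53  2.2   6.29]
ring ((317.1646728515625, 222.2496795654297), (26.971689224243164, 29.538766860961914), 85.77836608886719) [[0.48209343 0.02371651 0.043     ]]
```

View pics/w13c.png

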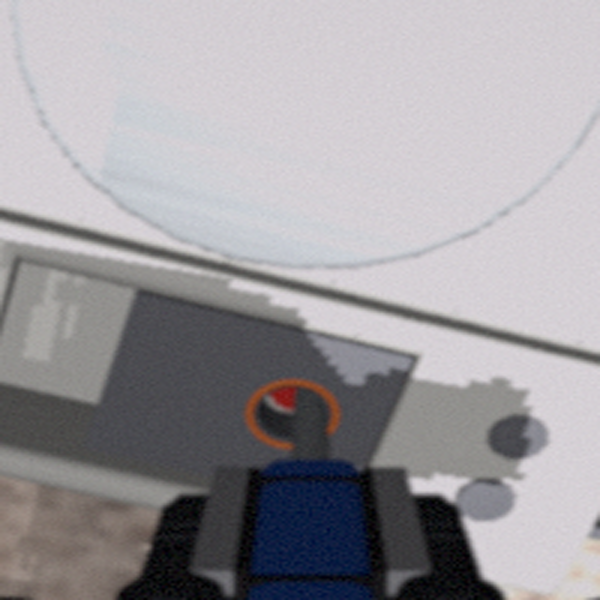

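The tray is at about 42 mm, with the pin against the right wall of the hole. Now I'll lift straight up.

Emit:
jog_arm(increments=[0,0,0.004,0,0,0,0,0,0.006,0,0,0,0,0.0005,0.008,0,0,0,0,0,0.012,0,0,0,0,0,0.02,0,0,0,0,0,0.02,0,0,0,0,0,0.01,0,0,0,0,0,0,0,0,0])

```text
time_s: 19.25
eef_pos: [0.4809, 0.0197, 0.1773]
tool_rot: [-3.14, 0.004, 0.236]
force: [-0.0, 0.0, -1.1]
finger_gap: 0.0148
```

```bash
python3 f.py 4; python3 look.py w14
```

```text
F [ 0.42 -0.46 -0.96] [0.58 0.57 0.58] T [-0.012 -0.016 -0.014] 
P [0.4805 0.0197 0.176 ] tipz 0.1102 [-3.1397  0.0071  0.2364] 19.4 0.015220575330604254
[0.4796 0.0197 0.1743] [-3.1395  0.008   0.2365] 19.45 [ 0.041  0.195 -0.219  1.164  0.     2.946] [ 0.59 -0.27 -1.15]
ring ((211.7781982421875, 300.5717468261719), (13.155529975891113, 40.94611740112305), 97.45933532714844) [[0.34302602 0.09436283 0.043     ]]
ring ((320.1956787109375, 177.9927215576172), (21.15321922302246, 22.790706634521484), 93.8346176147461) [[0.48208436 0.02379474 0.043     ]]
```

View pics/w14.png

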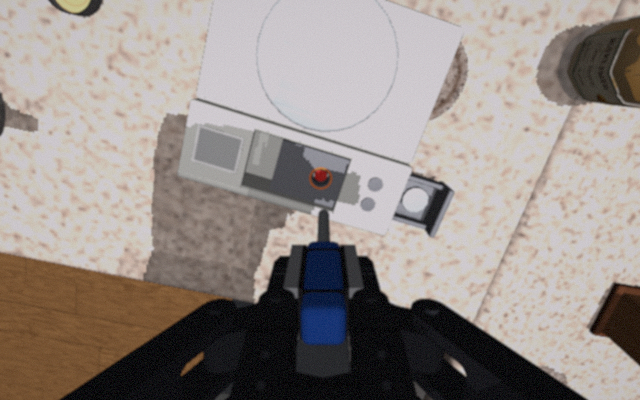

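The tray is locked open at 42 mm: the ring is at (0.482, 0.024) and the tray end sticks out on the scale's right. Back to the stand.

Emit:
jog_arm(increments=[-0.015,-0.015,0.01,0,0,-0.03,-0.015,-0.025,0.01,0,0,-0.04,-0.012,-0.035,0,0,0,-0.04,-0.01,-0.038,0,0,0,-0.04,-0.008,-0.038,0,0,0,-0.04,-0.005,-0.038,0,0,0,-0.04,0,-0.038,0,0,0,-0.03,0,-0.035,0,0,0,-0.02])

```text
time_s: 20.17
eef_pos: [0.4069, -0.2452, 0.1886]
tool_rot: [-3.135, 0.018, -0.044]
force: [1.4, -0.1, 0.6]
finger_gap: 0.0148
```

```bash
python3 f.py 1
```

```text
F [ 1.41 -0.08  0.59] [0. 0. 0.] T [ 0.045 -0.114  0.049] 
P [ 0.4069 -0.2452  0.1886] tipz 0.1228 [-3.1346  0.0182 -0.0441] 20.1667 0.014818711220987501
```

Emit:
jog_arm(increments=[0,-0.025,0,-0.003,-0.009,0,0,-0.02,0,-0.003,-0.008,0,0,-0.012,0,0,0,0,0,0,0,0,0,0,0,0,0,0,0,0,0,0,0,0,0,0])

```text
time_s: 20.72
eef_pos: [0.4041, -0.312, 0.183]
tool_rot: [-3.138, 0.008, -0.055]
force: [-1.0, 0.0, -0.7]
finger_gap: 0.0151
```

```bash
python3 look.py w15
```

```text
[ 0.4041 -0.312   0.183 ] [-3.1379  0.0079 -0.0554] 20.7167 [-6.570e-01  2.410e-01 -1.350e-01  1.203e+00 -1.000e-03  2.540e+00] [-0.99  0.01 -0.66]
ring ((351.8466796875, 173.78424072265625), (73.72161102294922, 98.4351577758789), 165.9562530517578) [[ 0.40721181 -0.33496303  0.043     ]]
```

View pics/w15.png

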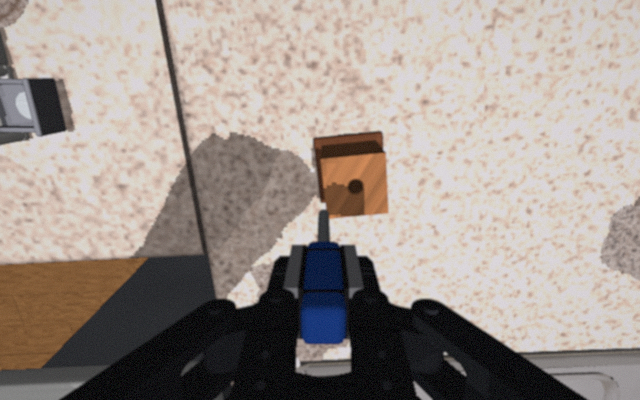

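The stand's hole is visible at about (355,187) and the pin tip at (323,212).

```bash
cat > sh.py <<'E'
from h import *
import sys
n=sys.argv[1]; x0,y0,x1,y1=map(int,sys.argv[2:6])
o=dict(np.load(f'pics/{n}o.npz'));im=np.load(f'pics/{n}.npz')['im']
g=im[y0:y1,x0:x1].max(2); t=float(sys.argv[6])
m=(g<t).astype(np.uint8)
for c in cv2.findContours(m,0,2)[0]:
    if cv2.contourArea(c)>8:
        M=cv2.moments(c);uv=np.array([M['m10']/M['m00']+x0,M['m01']/M['m00']+y0]);P=onz('wrist',uv,.064,o);print(uv,M['m00'],P)
print('tip',onz('wrist',(322.8,212.3),o['eef_pos'][2]-.0658,o))
cv2.imwrite(f'pics/{n}d.png',cv2.resize(im[y0:y1,x0:x1],None,fx=10,fy=10,interpolation=cv2.INTER_CUBIC)[:,:,::-1])
E
python3 sh.py w15 335 170 375 210 85
```

```text
[355.15819209 186.66666667] 147.5 [[ 0.402401   -0.33586747  0.064     ]]
tip [[ 0.4032389  -0.31052364  0.11722061]]
```

View pics/w15d.png

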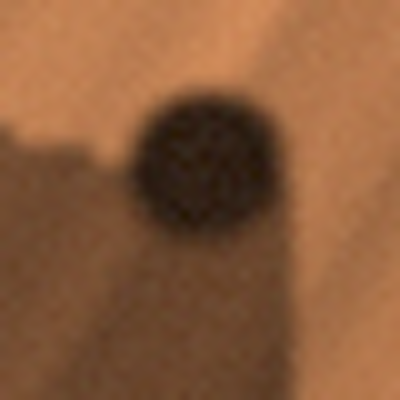

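Emit:
jog_arm(increments=[-0.0005,-0.012,-0.004,-0.003,-0.007,0,0,-0.01,-0.008,0,0,0,0,-0.002,-0.01,0,0,0,0,0,-0.008,0,0,0,0,0,0,0,0,0,0,0,0,0,0,0])

```text
time_s: 21.27
eef_pos: [0.404, -0.3348, 0.1494]
tool_rot: [-3.14, 0.001, -0.051]
force: [-0.3, -0.5, -0.3]
finger_gap: 0.0151
```

```bash
python3 look.py w16; python3 sh.py w16 300 170 350 240 60
```

```text
[ 0.404  -0.3348  0.1494] [-3.1396e+00  1.0000e-03 -5.0700e-02] 21.2667 [-6.930e-01  2.800e-01 -1.710e-01  1.122e+00  1.000e-03  2.500e+00] [-0.3  -0.52 -0.3 ]
ring ((326.9598388671875, 185.51022338867188), (86.45571899414062, 100.55642700195312), 175.8006134033203) [[ 0.40912342 -0.33676555  0.043     ]]
[324.7713885  214.76063581] 356.5 [[ 0.39398036 -0.33431412  0.064     ]]
tip [[ 0.40356711 -0.33345669  0.08357282]]
```

View pics/w16c.png

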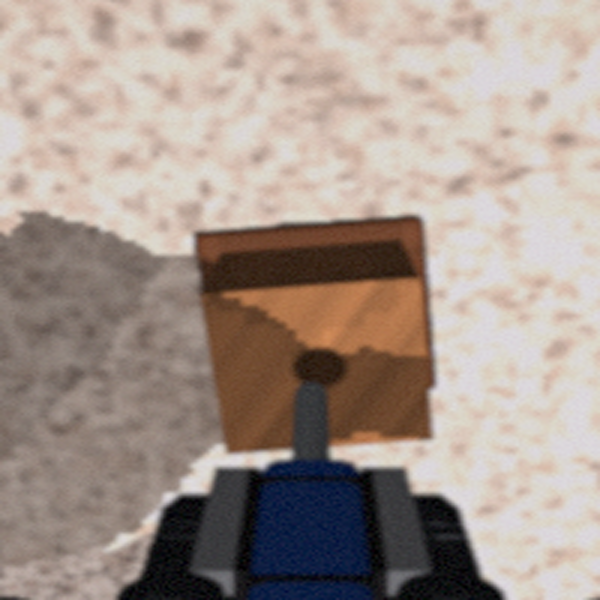

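```bash
python3 - <<'E'
from h import *
o=dict(np.load('pics/w16o.npz'));print(onz('wrist',(326.7,203.3),.064,o),onz('wrist',(322.8,210.5),.0836,o))
E
```

```text
[[ 0.40253081 -0.33608761  0.064     ]] [[ 0.40482077 -0.33352074  0.0836    ]]
```

Emit:
jog_arm(increments=[-0.0012,-0.0024,0,-0.002,-0.001,0,0,0,0,0,0,0,0,0,-0.006,0,0,0,0,0,-0.004,0,0,0,0,0,0,0,0,0,0,0,0,0,0,0])

```text
time_s: 21.82
eef_pos: [0.4031, -0.3371, 0.1393]
tool_rot: [3.141, -0.001, -0.05]
force: [0.3, -0.0, -0.4]
finger_gap: 0.0151
```

```bash
python3 look.py w17;  python3 - <<'E'
from h import *
im=np.load('pics/w17.npz')['im']
cv2.imwrite('pics/w17d.png',cv2.resize(im[170:250,280:370],None,fx=7,fy=7,interpolation=cv2.INTER_CUBIC)[:,:,::-1])
E
```

```text
[ 0.4031 -0.3371  0.1393] [ 3.1408e+00 -1.2000e-03 -5.0000e-02] 21.8167 [-0.697  0.286 -0.191  1.093  0.     2.495] [ 0.28 -0.   -0.38]
ring ((320.02032470703125, 188.84283447265625), (88.2834701538086, 105.2826156616211), 7.2268452644348145) [[ 0.4091627  -0.33424543  0.043     ]]
```

View pics/w17d.png

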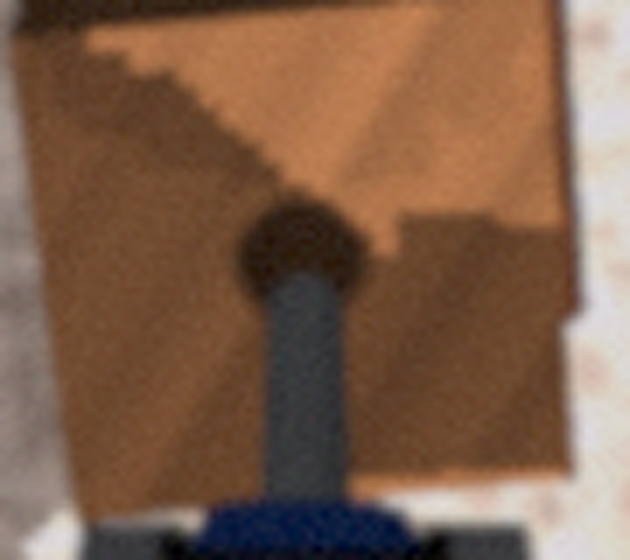

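The tip is lined up with the stand's hole. Lowering.

Emit:
jog_arm(increments=[-0.0003,0.0003,-0.005,0,0.001,0,0,0,-0.006,0,0,0,0,0,-0.006,0,0,0,0,0,0,0,0,0])

```text
time_s: 22.2
eef_pos: [0.4029, -0.3368, 0.1209]
tool_rot: [3.14, -0.001, -0.05]
force: [-0.2, 0.5, 0.1]
finger_gap: 0.0154
```

```bash
python3 f.py 4
```

```text
F [ 0.13  0.29 -0.34] [0.72 0.23 0.28] T [ 0.021  0.035 -0.015] 
P [ 0.4031 -0.337   0.1216] tipz 0.0558 [ 3.1395e+00 -1.8000e-03 -4.9900e-02] 22.35 0.014921739425020905
```

Emit:
jog_arm(increments=[0,0.0006,-0.005,0.002,0.001,0,0,0,-0.007,0,0,0,0,0,-0.007,0,0,0,0,0,-0.007,0,0,0,0,0,-0.005,0,0,0,0,0,0,0,0,0])

```text
time_s: 22.9
eef_pos: [0.4037, -0.3368, 0.0885]
tool_rot: [3.141, -0.002, -0.05]
force: [0.7, -0.5, -1.3]
finger_gap: 0.0149
```

```bash
python3 f.py 4
```

```text
F [-0.22 -0.01 -0.58] [0.55 0.31 0.43] T [ 0.016 -0.008  0.007] 
P [ 0.4039 -0.337   0.0892] tipz 0.0234 [ 3.1398e+00 -3.1000e-03 -4.9900e-02] 23.05 0.014720555227590441
```

Emit:
jog_arm(increments=[-0.0008,0.0007,-0.004,0.001,0.002,0,0,0,-0.005,0,0,0,0,0,-0.002,0,0,0,0,0,0,0,0,0])

```text
time_s: 23.43
eef_pos: [0.4042, -0.3372, 0.0791]
tool_rot: [3.139, -0.003, -0.05]
force: [1.2, 0.6, -0.7]
finger_gap: 0.0151
```

```bash
python3 f.py 4
```

```text
F [ 0.12  0.45 -0.87] [0.72 0.34 0.44] T [0.005 0.001 0.009] 
P [ 0.4042 -0.3373  0.0793] tipz 0.0135 [ 3.1388 -0.0034 -0.0499] 23.5833 0.015250874356593756
```

Emit:
jog_arm(increments=[-0.0012,0.0012,0,0.003,0.003,0,0,0,0,0,0,0,0,0,-0.003,0,0,0,0,0,0,0,0,0])

```text
time_s: 23.97
eef_pos: [0.4034, -0.3363, 0.0769]
tool_rot: [3.141, -0.001, -0.05]
force: [-1.4, 0.2, -0.5]
finger_gap: 0.0148
```

```bash
python3 f.py 4
```

```text
F [-0.47 -0.32 -0.35] [0.67 0.48 0.38] T [ 0.022 -0.008  0.027] 
P [ 0.4035 -0.3364  0.0772] tipz 0.0114 [ 3.141e+00 -1.200e-03 -5.000e-02] 24.1167 0.014762667316794991
```

Emit:
jog_arm(increments=[0,0,-0.0015,0,0,0,0,0,0,0,0,0])

```text
time_s: 24.33
eef_pos: [0.4036, -0.3365, 0.0758]
tool_rot: [3.141, -0.001, -0.05]
force: [-0.3, 0.5, -1.2]
finger_gap: 0.0151
```

```bash
python3 f.py 4
```

```text
F [-0.13  0.03 -0.75] [0.43 0.35 0.59] T [0.016 0.006 0.011] 
P [ 0.4036 -0.3366  0.0759] tipz 0.0101 [ 3.1407e+00 -1.5000e-03 -5.0000e-02] 24.4833 0.014571314686901777
```

Emit:
jog_arm(increments=[-0.0004,0.0005,-0.0013,0,0.001,0,0,0,0,0,0,0])

```text
time_s: 24.7
eef_pos: [0.4034, -0.3363, 0.0749]
tool_rot: [3.14, -0.001, -0.05]
force: [-0.3, -0.4, -0.1]
finger_gap: 0.0151
```

```bash
python3 f.py 5
```

```text
F [-0.21 -0.05 -0.11] [0.5  0.39 0.17] T [0.001 0.02  0.023] 
P [ 0.4034 -0.3362  0.0749] tipz 0.0091 [ 3.1405e+00 -9.0000e-04 -5.0000e-02] 24.9 0.015038081184379567
```

The pin is home, with TCP z 0.0749 against 0.0748 at the grasp. Opening the jaws.

Emit:
jog_arm(increments=[0,0,0,0,0,0,0,0,0,0,0,0,0,0,0,0,0,0,0,0,0,0,0,0,0,0,0,0,0,0,0,0,0,0,0,0], jaw=0.06)

```text
time_s: 25.45
eef_pos: [0.4035, -0.3363, 0.075]
tool_rot: [3.14, -0.001, -0.05]
force: [0.7, 0.5, 0.5]
finger_gap: 0.0604
```

Emit:
jog_arm(increments=[0,0,0.01,0,0,0,0,0,0.02,0,0,0,0,0,0.025,0,0,0,0,0,0.025,0,0,0,0,0,0.02,0,0,0,0,0,0.01,0,0,0,0,0,0,0,0,0,0,0,0,0,0,0])

```text
time_s: 26.12
eef_pos: [0.4021, -0.3352, 0.194]
tool_rot: [3.14, -0.001, -0.05]
force: [0.4, 0.6, -0.6]
finger_gap: 0.0602
```

```bash
python3 look.py w18; python3 - <<'E'
from h import *
save('top','pics/top18.png'); im=np.load('pics/top18.npz')['im']
a=cv2.resize(im[130:270,140:480],None,fx=2.3,fy=2.3,interpolation=cv2.INTER_CUBIC); cv2.imwrite('pics/top18c.png',a[:,:,::-1])
save('scene','pics/scene18.png')
E
```

```text
[ 0.4021 -0.3352  0.194 ] [ 3.1404e+00 -1.0000e-03 -5.0100e-02] 26.1167 [-0.695  0.25  -0.094  1.225 -0.     2.497] [ 0.39  0.57 -0.55]
ring ((323.4433898925781, 168.25634765625), (68.74404907226562, 90.99372100830078), 177.53909301757812) [[ 0.40976841 -0.33504796  0.043     ]]
```

View pics/w18.png

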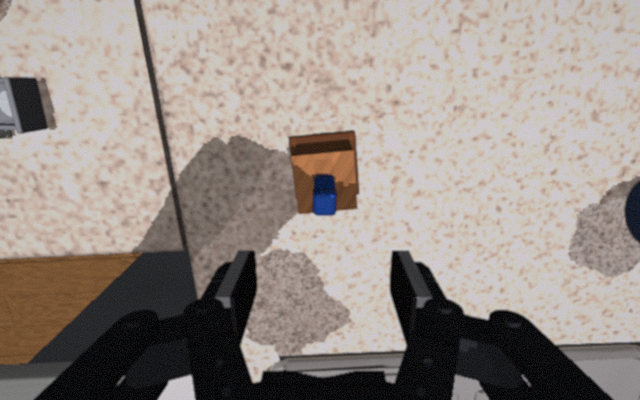

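View pics/top18c.png

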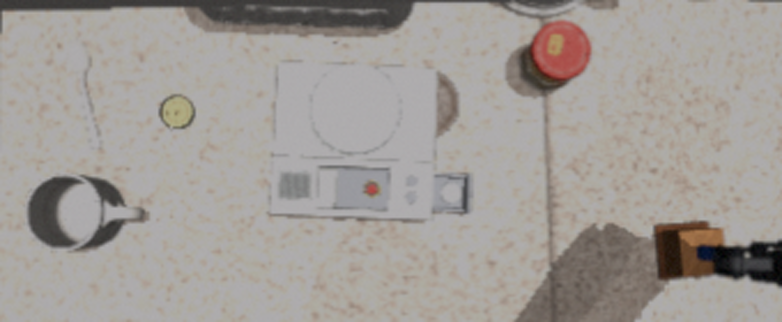

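View pics/scene18.png

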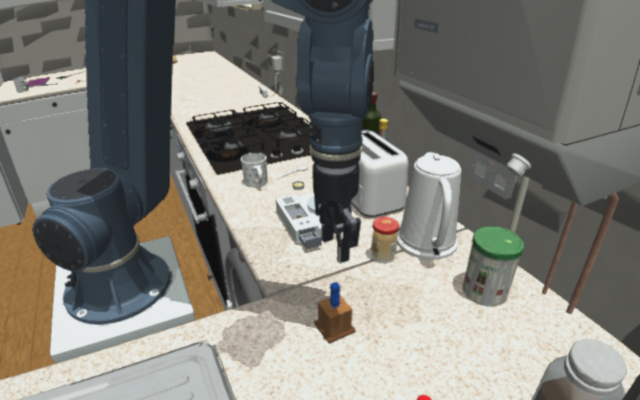

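The pin stands upright in the stand, the tray is out, and the mug, jar and tea light look unmoved. I'll check the numbers and then hand in.

```bash
python3 - <<'E'
from h import *
o=dict(np.load('pics/w18o.npz'));z=np.load('pics/w18.npz');im,d=z['im'],z['d']
hsv=cv2.cvtColor(im,cv2.COLOR_RGB2HSV);m=((hsv[...,0]>100)&(hsv[...,0]<130)&(hsv[...,1]>150));m[:,:290]=0;m[:,360:]=0;m[:160]=0;m[230:]=0
v,u=np.nonzero(m);O,r=ray('wrist',np.c_[u,v],o);P=O+r*d[v,u][:,None]
t=P[(P[:,2]>.1165)&(P[:,2]<.13)];print('handle top',len(t),np.median(t,0),t.min(0),t.max(0))
im=np.load('pics/top18.npz')['im'];h=cv2.cvtColor(im,cv2.COLOR_RGB2HSV)
m=((h[...,1]>110)&((h[...,0]<25)|(h[...,0]>170)));m[:195]=0;m[225:]=0;m[:,:260]=0;m[:,335:]=0
v,u=np.nonzero(m);print('tray hole',onz('top',(u.mean(),v.mean()),.041))
a=np.load('pics/top0.npz')['im'].astype(int);df=np.abs(a-im).max(2)
for n,(x0,y0,x1,y1) in dict(mug=(150,200,205,245),honey=(365,135,400,170),candle=(205,168,230,190)).items(): print(n,'changed px',(df[y0:y1,x0:x1]>40).sum())
print(ctrl.get_obs()['time_s']); ctrl.hand_in()
E
```

```text
handle top 428 [ 0.40492129 -0.33511884  0.11936858] [ 0.39730105 -0.34258509  0.1165758 ] [ 0.41168646 -0.32793868  0.12091746]
tray hole [[0.47922644 0.02284565 0.041     ]]
mug changed px 0
honey changed px 0
candle changed px 0
26.2667
the job is handed in; nothing more can be done
```

The tray is open at about 42 mm and the pin is back in its stand. I handed the job in at 26.3 s; it returns no verdict.

**What I did:** I took the pin from its stand and felt the button about 9 mm below the deck. I held it roughly 6.3 mm down at about 6 N, pushed the tray out along the scale's right, and lifted straight up. After lowering the pin home I opened the jaws and backed away.

**Last checks:**
- **Tray:** after the pin was lifted, the wrist camera put the hole 42 mm from its shut position. The final top view gave a hole position that works out to about 42 mm as well. I did not test the lock itself by pushing on the tray.
- **Pin:** the handle top is at z = 0.119, as expected when home, and about 1 to 2 mm from where it first stood. It stands upright by eye; I did not measure its tilt.
- **Forces:** the largest average readings while pushing were about 6 N vertical and 2.3 N sideways. The single readings I took peaked at about 8 N, against the 15 N limit.
- **Bystanders:** the mug, honey jar and tea light show no change in the top view.
- **Robot:** the gripper was well clear of everything.

**What went wrong or disagreed:**
- The last joint reached its range limit on the way to the scale, so I turned the tool to about 0.23 rad to carry on.
- The top camera reads positions 2 to 3 mm lower in x than the wrist camera.

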